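# Push a stuck ferrite core out of a coil former

### The arm

A 6-joint arm with a two-finger parallel gripper is mounted at the origin on the work surface. World frame = base frame: x ahead of the robot, y to its left, z up, the work surface at z = 0. Lengths are in m, angles in rad, forces in N, time in s.
With the tool pointing down it reaches from about 0.35 to 0.775 m from the base axis. Payload 7.3 kg.
Tool frame: the origin (TCP) lies at the very end of the fingers, on their centre line; the grasp point (between the pads) lies 19 mm behind it; z points along the fingers, x is the direction in which the jaws open and shut, and the axes are right-handed (so a half turn about z gives the same grasp; the last joint's range is limited). The gripper opens to 92 mm and grips with 3 to 60 N. Pads are 19 mm wide; open, the fingers measure 130 mm over their backs; the gripper's body (75 mm by 190 mm) begins 47 mm behind the grasp point.
Start: joints at [1.165, 0.342, 1.524, -0, 1.275, -0.146], TCP at [0.135, 0.507, 0.227] pointing down, gripper open.
Joint ranges: [-2.53, 2.53], [-0.77, 2.02], [0.04, 2.7], [-1, 4.14], [0.28, 2.66], [-3.11, 3.11]. Speed limits (rad/s): [2.57, 2.57, 3.14, 3.14, 3.14, 3.14].

### API

Orientations are given as [roll, pitch, yaw] about the fixed x, y, z axes, in that order (R = Rz(yaw) Ry(pitch) Rx(roll)).
In Python, from cell import robot, read_camera, nets gives the robot as it stands. The module is installed in compiled form; this text tells all that it offers.
- The arm moves only by the tool carry_out, never from a script. Its arguments are lists of equal length, an entry for each row: "translation": the shift along the tool's x, y, z in m, a list of three; "turn": the turn, a rotation vector about the tool's x, y, z in rad, a list of three; "gripper": the gripper's target within -1 to 1 (shut at 1, half-way at 0, fully open at -1). A call has 1 to 10 rows; each row shifts and turns the commanded pose from where the row before left it, along the tool's axes as they then stand; what a row does not reach is not made up. A row lasts 1/10 s, in which the tool goes at most 50 mm and 8.59 degrees, less where a joint would pass 70% of its speed; a pose out of reach is approached as far as the arm can. A call with a gripper value outside its range is refused whole. The fingers move at their own pace and stop on an object; "squeeze" is the grip in N (left out, the last holds). Time passes only in rows, so rows that do not move let the fingers close. It gives the time, the measured TCP pose, the force and the opening at its end, in the units of the state.
- robot.observe(): the state, without advancing time (a new reading comes with each control period).
- read_camera(name): name is "scene" or "top" or "wrist"; returns a dict with "img" (400x640x3 uint8, red, green, blue), "fx", "fy", "cx", "cy" (pixels), "world_from_camera" (4x4, takes a point from camera to world coordinates). Camera axes: x right, y down, z forward; pixel columns grow to the right and rows downward; lengths in m; the calibration is good to about 2 mm. A picture is of the moment at which its call begins. There is no depth.
- robot.hand_in(): hands the job in, once; it reports no verdict.
Trained networks look in a picture, given as the dict that the camera call returned (one of the last four; its "shot" number tells which), for a name from the list of things; names that differ only in an ending like _2 or _b are one class to them, and where a whole thing is asked for, a point or a joint stands for the part that bears it (a point fixed in the world has none). Each returns a list of dicts, best first, with "score" (0 to 1); they miss things now and then, are a little off and sometimes report something else, mostly with a low value. They report only what shows in the picture. A call takes as long as a camera call. They do not tell look-alikes from the thing itself.
- nets.regions_of(picture, name): "region" (400x640 bool, what is visible of it) and "pixel" ([column, row] in pixels, amid what is visible of it).
- nets.tip_of(picture, name): "pixel" ([column, row] in pixels: a listed point, or the origin of a listed thing).
The state is a dict: "time": time; "qpos": joint angles; "qvel": joint speeds; "joint_efforts": joint torques, N m; "tool_pos": TCP position; "tool_rot": TCP orientation; "contact_force": force on the tool from outside, world axes, zero at the start; "torque": the same for the moment, N m; "opening": finger opening in m.
Only numpy, scipy, OpenCV 4.12 (cv2) and the standard library are available. Lean on these libraries where they do the work, as an engineer would, in place of code of your own. Each camera call takes 0.05 s, during which the arm holds its last target. There are 200 camera calls.

### The job

A ferrite core is stuck in the bore of the coil on the clearing stand. Take the push rod from its block, feel its tip into the hole in the guide plate on top of the coil, and push the core down through the bore until it drops out of the bottom into the tray; then lower the rod back into its block, guard down on the block, and let go. Be gentle: neither the coil nor the brittle core may ever feel more than about 20 N from the rod, the core may be touched with nothing but the rod, and the other things on the bench stay where they are.

Things in the scene. Friction and masses are not known exactly. Their poses are not given: they have to be found in the camera images.
- coil: Clearing stand carrying the coil, fixed, all centred on its z axis. Origin: on the bench, under the tray's middle; z up. Aluminium tray 110 mm (x) by 100 (y), walls 4 mm thick, 18 high, floor 4 thick. Four 8 mm posts at x, y = +-36 mm carry a deck 84 mm square, 52 to 60 mm above the bench, with a 26 mm hole. On it the white former with copper winding, 41 mm across, up to 132 mm, then the plate (see coil_top)
- coil_top (a point): Point on the bore axis, 140 mm above the bench, at the top of the white guide plate: 50 mm square, 8 mm thick, with one 13 mm through hole in the plate's middle, no real chamfer. The plate is clamped on askew, turned at any angle: its hole's centre lies 3 to 4.5 mm sideways of this point, in a direction that differs each time and that no reading here shows
- coil_bore (a point): Point on the bore axis at the bore's lower, open end, 60 mm above the bench. The bore is 24 mm wide and runs up to the guide plate at 132 mm. Two spring clips in its wall, from 72 to 128 mm above the bench, hold the core: it comes free and drops once its top is pushed below 72 mm
- core: the stuck ferrite core: a dark grey cylinder of 22 mm diameter, 24 mm long, 45 g, upright in the bore of the coil, bottom open below it. Origin: centre of its underside; z along its axis. At the start its underside is somewhere from 80 to 100 mm above the bench. It slides with a friction of about 8 to 17 N as long as the clips hold it
- block: rod holder, fixed to the bench: grey upright block 64 mm square and 105 mm high with a 14 mm hole down its middle, widened to 20 mm at the top by a 3 mm chamfer. Origin: centre of its underside
- rod: the push rod, loose, 147 mm long, about 0.12 kg, hanging upright in the block's hole with its guard resting on the block, up to 2 mm off the hole's centre. Steel shaft 10 mm thick, 95 mm long, flat foot; above it a black guard disc 34 mm wide, 6 mm thick; then a black round handle 22 mm thick, 46 mm long. Origin: centre of the foot; z up along the rod
- rod_tip (a point): centre of the foot of the rod's shaft (the rod's origin)
- rod_handle (a point): point on the rod's axis in the handle, 122 mm above the foot; the handle reaches from 101 to 147 mm above the foot and the fingers can rest on the guard while pushing
- heat_sink: bystander: black finned heat sink, 60 by 60 mm, 32 mm high, loose; origin at the centre of its underside
- board: bystander: blue circuit board, 90 by 120 mm, up to 28 mm high with its parts, loose; origin at the centre of its underside
- screwdriver: bystander: screwdriver 170 mm long lying on the bench, loose
Things that resemble listed ones, but are neither listed nor needed, are in the scene too. What is shaped like the rod but green, white or yellow is not meant.

How it is judged:
On the way, in this order (a step that is already met when the one before it is completed fails the run):
1. the rod is lifted clear of its block (z of rod_tip in the frame of block above 0.108 m), for 0.1 s.
2. the rod's tip is through the guide plate and pressing on the core in the bore (horizontal distance between rod_tip and coil_top below 0.009 m and z of rod_tip in the frame of coil below 0.13 m and contact force between rod and core above 2 N), for 0.1 s.
3. the core has dropped into the tray while the rod's tip is still in the bore (horizontal distance between rod_tip and coil_top below 0.009 m and z of rod_tip in the frame of coil below 0.13 m and height (world z) of core below 0.03 m and x of core in the frame of coil between -0.055 and 0.055 m and y of core in the frame of coil between -0.05 and 0.05 m), for 0.1 s.
4. the rod is lowered, still held, until its guard is within 8 mm of the block's top (z of rod in the frame of block below 0.018 m and horizontal distance between rod and block below 0.006 m and contact force between the fingers and rod above 0.5 N), for 0.1 s.
At the end, for the whole second after the job is handed in: the core lies at rest in the tray under the coil (its origin less than 30 mm above the bench and inside the tray's outline), and the rod stands at rest in its block, within 6 mm of the centre, leaning less than 0.08 rad, its guard within 3 mm of the block's top, released (height (world z) of core below 0.03 m and x of core in the frame of coil between -0.055 and 0.055 m and y of core in the frame of coil between -0.05 and 0.05 m and linear speed of each of core, rod below 0.02 m/s and z of rod in the frame of block between 0.006 and 0.013 m and horizontal distance between rod and block below 0.006 m and angle between rod's own z axis and vertical below 0.08 rad and contact force between the fingers and rod below 0.05 N); the robot touches nothing.
It fails at once if the rod presses on the coil (stand, former, plate or clips) with more than 25 N (contact force between rod and coil above 25 N).
It fails at once if the rod presses on the core with more than 25 N (contact force between rod and core above 25 N).
It fails at once if the fingers touch the core (contact force between the fingers and core above 0.3 N).
It fails at once if the heat sink, the circuit board or the screwdriver is moved by more than 15 mm (distance of any of heat_sink, board, screwdriver from where it was at the start of the episode above 0.015 m).
It also fails if it takes over 72 s, if anything falls off the work surface, if the arm or the gripper's body presses on something with over 40 N, if the wrist force passes 120 N, or if a joint passes its speed limit or range.

## Working session

There is one attempt and no reset: what is moved stays moved. The work goes in short steps, Python scripts to look and compute and a tool call to move; the robot and the scene stay as the last step left them, time stands still between calls to the robot, and variables do not carry over. Pictures are saved under pics/ and viewed, about 8 in all and at most 12, crops included, and the job is handed in when it is done.

Besides the shell and the picture viewer there is one more tool, called after ">>>" by a JSON object that holds its "fn" and its "kwargs", one argument or row to a line. carry_out: Moves the arm, as the interface text tells. Its arguments: {"type":"object","properties":{"translation":{"type":"array","items":{"type":"array","items":{"type":"number"}}},"turn":{"type":"array","items":{"type":"array","items":{"type":"number"}}},"gripper":{"type":"array","items":{"type":"number"}},"squeeze":{"type":"number"}},"required":["translation","turn","gripper"]}

```bash
mkdir -p pics; cat > h.py <<'E'
import numpy as np, cv2
from cell import robot, read_camera, nets
def proj(p,P):
    T=np.linalg.inv(p["world_from_camera"]); c=T[:3,:3]@np.array(P)+T[:3,3]
    return np.array([p["fx"]*c[0]/c[2]+p["cx"],p["fy"]*c[1]/c[2]+p["cy"]])
def ray(p,px):
    T=p["world_from_camera"]; d=T[:3,:3]@np.array([(px[0]-p["cx"])/p["fx"],(px[1]-p["cy"])/p["fy"],1]); return T[:3,3],d
def atz(p,px,z):
    o,d=ray(p,px); return o+d*(z-o[2])/d[2]
def tri(obs):
    A=np.zeros((3,3));b=np.zeros(3)
    for p,px in obs:
        o,d=ray(p,px); d=d/np.linalg.norm(d); M=np.eye(3)-np.outer(d,d); A+=M;b+=M@o
    return np.linalg.solve(A,b)
def save(p,n,crop=None,s=1):
    im=p["img"][:,:,::-1]
    if crop: x0,y0,x1,y1=crop; im=im[y0:y1,x0:x1]
    cv2.imwrite("pics/"+n,cv2.resize(im,None,fx=s,fy=s,interpolation=cv2.INTER_CUBIC))
E
python3 - <<'E'
from h import *
np.set_printoptions(precision=4,suppress=True)
s=read_camera("scene");t=read_camera("top")
im=np.vstack([s["img"],t["img"]])[:,:,::-1]; cv2.imwrite("pics/a.png",cv2.resize(im,(480,600),interpolation=cv2.INTER_AREA))
save(s,"s.png");save(t,"t.png")
for n,z in [("coil",0),("coil_top",.14),("block",0),("rod_tip",.01),("rod_handle",.132),("rod",.01),("heat_sink",0),("board",0),("screwdriver",0)]:
  for nm,p in (("s",s),("t",t)):
    for r in nets.tip_of(p,n)[:4]: print(n,nm,round(r["score"],2),np.round(r["pixel"],1),atz(p,r["pixel"],z))
print(robot.observe())
print(s["world_from_camera"],t["world_from_camera"])
E
```

```text
coil s 0.58 [280.7 163.3] [ 0.4714 -0.1669  0.    ]
coil t 0.68 [398.6 275.4] [ 0.4731 -0.1654  0.    ]
coil_top s 0.59 [270.1 118.5] [ 0.4833 -0.1702  0.14  ]
coil_top s 0.47 [384.8 336.6] [0.7632 0.2133 0.14  ]
coil_top t 0.6 [412.8 277.4] [ 0.4815 -0.165   0.14  ]
block s 0.93 [393.7 257.6] [0.5649 0.1584 0.    ]
block t 0.56 [250.8 232.5] [0.5621 0.1544 0.    ]
block t 0.52 [410.  275.7] [ 0.4727 -0.1896  0.    ]
rod_tip s 0.91 [393.9 215.9] [0.4822 0.1197 0.01  ]
rod_tip s 0.87 [434.5 288.5] [0.5913 0.2483 0.01  ]
rod_tip s 0.8 [363.3 296.6] [0.6703 0.146  0.01  ]
rod_tip s 0.79 [424.6 226.2] [0.4742 0.1826 0.01  ]
rod_tip t 0.87 [205.9 224. ] [0.5794 0.2504 0.01  ]
rod_tip t 0.85 [235.4 280.1] [0.4603 0.1831 0.01  ]
rod_tip t 0.83 [256.5 183.6] [0.6682 0.1426 0.01  ]
rod_tip t 0.51 [268.3 275.4] [0.471 0.113 0.01 ]
rod_handle s 0.95 [371.1 264. ] [0.6703 0.1479 0.132 ]
rod_handle s 0.89 [407.5 174.2] [0.4742 0.1232 0.132 ]
rod_handle s 0.71 [404.5 218.8] [0.567  0.1578 0.132 ]
rod_handle s 0.69 [456.5 255.2] [0.5895 0.254  0.132 ]
rod_handle t 0.82 [253.1 284.6] [0.4647 0.1234 
[... 927 characters left out ...]
  1.5241,  0.    ,  1.2754, -0.146 ]), 'qvel': array([ 0.0005,  0.0014, -0.0014,  0.0009, -0.0006, -0.0007]), 'joint_efforts': array([  0.0001, -43.1132, -24.4477,   0.0718,   0.0483,  -0.    ]), 'tool_pos': array([0.1349, 0.5074, 0.2268]), 'tool_rot': array([ 3.1416, -0.0001,  1.311 ]), 'contact_force': array([-0.6617, -0.2747,  0.4189]), 'torque': array([-0.0473,  0.0349,  0.0558]), 'opening': 0.0917268201046681}
[[-0.5166  0.6904 -0.5064  0.9576]
 [ 0.8561  0.4081 -0.317   0.2311]
 [-0.0122 -0.5973 -0.8019  0.6669]
 [ 0.      0.      0.      1.    ]] [[ 0.0088 -0.996   0.0888  0.5453]
 [-0.9997 -0.0069  0.0217 -0.0064]
 [-0.021  -0.089  -0.9958  0.866 ]
 [ 0.      0.      0.      1.    ]]
```

View pics/s.png

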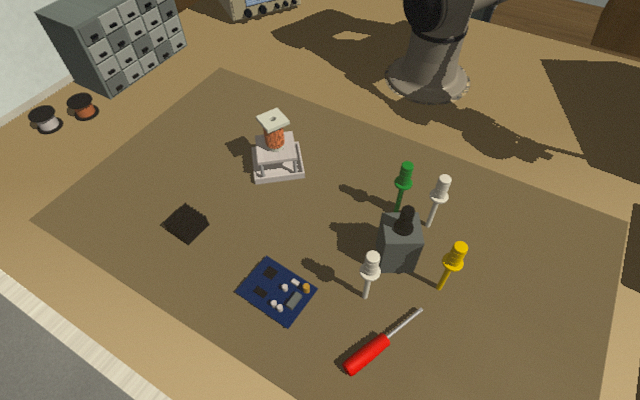

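View pics/t.png

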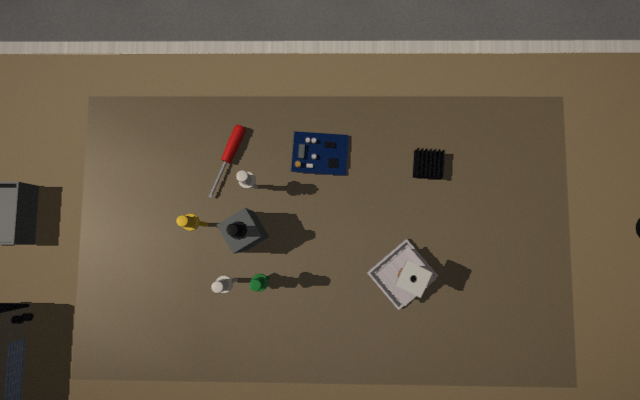

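The black-handled rod in the grey block is at scene (404,218) and top (237,230). The look-alikes are green (404,175), white (440,187) and (371,264), and yellow (456,255), all standing free. Only the black one fits the description. I'll move above it and confirm with the wrist camera.

>>> {"fn": "carry_out", "kwargs": {
  "translation": [
    [-0.019,0.042,-0.006],
    [-0.019,0.042,-0.006],
    [-0.019,0.042,-0.006],
    [-0.019,0.042,-0.006],
    [-0.019,0.042,-0.006],
    [-0.019,0.042,-0.006],
    [-0.019,0.042,-0.006],
    [-0.019,0.042,-0.006],
    [-0.019,0.042,-0.006],
    [-0.019,0.042,-0.006]
  ],
  "turn": [
    [0,0,0],
    [0,0,0],
    [0,0,0],
    [0,0,0],
    [0,0,0],
    [0,0,0],
    [0,0,0],
    [0,0,0],
    [0,0,0],
    [0,0,0]
  ],
  "gripper": [-1,-1,-1,-1,-1,-1,-1,-1,-1,-1]
}}

```text
time: 2.0
tool_pos: [0.4932, 0.2144, 0.2871]
tool_rot: [3.141, -0.0, 1.311]
contact_force: [0.3, 1.0, 0.7]
opening: 0.0918
```

>>> {"fn": "carry_out", "kwargs": {
  "translation": [
    [-0.019,0.042,0],
    [-0.019,0.042,0],
    [0,0,0],
    [0,0,0],
    [0,0,0],
    [0,0,0],
    [0,0,0],
    [0,0,0]
  ],
  "turn": [
    [0,0,0],
    [0,0,0],
    [0,0,0.14],
    [0,0,0.14],
    [0,0,0.14],
    [0,0,0.14],
    [0,0,0],
    [0,0,0]
  ],
  "gripper": [-1,-1,-1,-1,-1,-1,-1,-1]
}}

```text
time: 2.8
tool_pos: [0.5633, 0.1576, 0.2867]
tool_rot: [-3.141, 0.0, 0.755]
contact_force: [-0.1, -0.5, -0.4]
opening: 0.0919
```

```bash
python3 - <<'E'
from h import *
np.set_printoptions(precision=4,suppress=True)
w=read_camera("wrist"); save(w,"w1.png")
o=robot.observe();print(o["time"],o["tool_pos"],o["tool_rot"],o["contact_force"])
print(w["world_from_camera"],w["fx"])
for n,z in [("block",0),("rod_tip",.01),("rod_handle",.132),("rod",.01)]:
    for r in nets.tip_of(w,n)[:4]: print(n,round(r["score"],2),np.round(r["pixel"],1),atz(w,r["pixel"],z))
E
```

```text
2.85 [0.5633 0.1576 0.2867] [-3.1416 -0.      0.7545] [-0.7968  0.3094  0.91  ]
[[ 0.7287  0.6611  0.1788  0.5146]
 [ 0.6849 -0.7037 -0.1893  0.2085]
 [ 0.0007  0.2603 -0.9655  0.4434]
 [ 0.      0.      0.      1.    ]] 286.2135631631103
block 0.56 [325.4 169.5] [0.5683 0.1589 0.    ]
rod_tip 0.74 [260.3 144.1] [0.47   0.1213 0.01  ]
rod_tip 0.73 [373.2 131.8] [0.58   0.2491 0.01  ]
rod_tip 0.71 [363.2 214.5] [0.6606 0.1487 0.01  ]
rod_handle 0.98 [322.7 186.3] [0.5631 0.1579 0.132 ]
rod_handle 0.92 [376.1 246.8] [0.6592 0.1478 0.132 ]
rod_handle 0.85 [272.3 104.7] [0.4658 0.1852 0.132 ]
rod_handle 0.59 [393.6 131.2] [0.5769 0.2529 0.132 ]
rod 0.93 [285.9 109.8] [0.4656 0.1842 0.01  ]
rod 0.8 [322.9 169.6] [0.5644 0.1573 0.01  ]
rod 0.76 [365.2 212.8] [0.6609 0.1529 0.01  ]
rod 0.67 [374.2 129.1] [0.5782 0.2528 0.01  ]
```

View pics/w1.png

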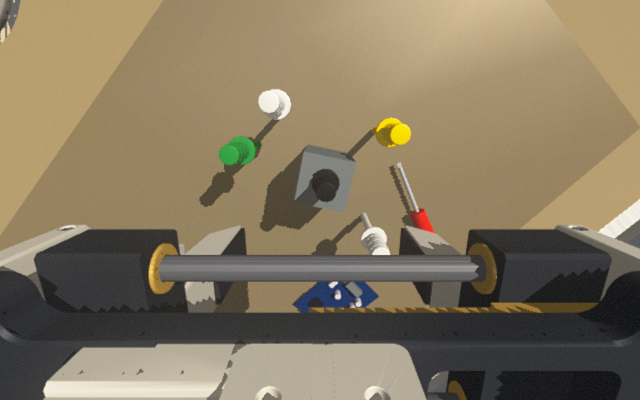

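Confirmed: the black rod stands in the grey block at wrist (323,186), right under the TCP, and the neighbouring look-alikes are clear of the fingers. I'll descend and grip.

>>> {"fn": "carry_out", "kwargs": {
  "translation": [
    [0,0,0.03],
    [0,0,0.035],
    [0,0,0.035],
    [0,0,0.03],
    [0,0,0.025],
    [0,0,0.011],
    [0,0,0.005],
    [0,0,0]
  ],
  "turn": [
    [0,0,0],
    [0,0,0],
    [0,0,0],
    [0,0,0],
    [0,0,0],
    [0,0,0],
    [0,0,0],
    [0,0,0]
  ],
  "gripper": [-1,-1,-1,-1,-1,-1,-1,-1]
}}

```text
time: 3.85
tool_pos: [0.5637, 0.1577, 0.116]
tool_rot: [3.141, -0.0, 0.751]
contact_force: [-0.1, 0.2, -0.1]
opening: 0.0918
```

>>> {"fn": "carry_out", "kwargs": {
  "translation": [
    [0,0,0],
    [0,0,0],
    [0,0,0],
    [0,0,0],
    [0,0,0],
    [0,0,0],
    [0,0,0],
    [0,0,0],
    [0,0,0],
    [0,0,0]
  ],
  "turn": [
    [0,0,0],
    [0,0,0],
    [0,0,0],
    [0,0,0],
    [0,0,0],
    [0,0,0],
    [0,0,0],
    [0,0,0],
    [0,0,0],
    [0,0,0]
  ],
  "gripper": [1,1,1,1,1,1,1,1,1,1],
  "squeeze": 45
}}

```text
time: 4.85
tool_pos: [0.5636, 0.1577, 0.1157]
tool_rot: [3.142, -0.001, 0.751]
contact_force: [0.5, 1.0, 0.5]
opening: 0.0211
```

>>> {"fn": "carry_out", "kwargs": {
  "translation": [
    [0,0,-0.004],
    [0,0,-0.012],
    [0,0,-0.024],
    [0,0,-0.03],
    [0,0,-0.03],
    [0,0,-0.03],
    [0,0,-0.025],
    [0,0,-0.01],
    [0,0,0]
  ],
  "turn": [
    [0,0,0],
    [0,0,0],
    [0,0,0],
    [0,0,0],
    [0,0,0],
    [0,0,0],
    [0,0,0],
    [0,0,0],
    [0,0,0]
  ],
  "gripper": [1,1,1,1,1,1,1,1,1]
}}

```text
time: 5.75
tool_pos: [0.5636, 0.1575, 0.2821]
tool_rot: [3.14, -0.002, 0.751]
contact_force: [-0.6, 0.3, -1.5]
opening: 0.0214
```

```bash
python3 - <<'E'
from h import *
np.set_printoptions(precision=4,suppress=True)
o=robot.observe();print(o["time"],o["tool_pos"],o["tool_rot"],o["contact_force"],o["opening"])
y=o["tool_rot"][2]; d=np.array([.482,-.167])-o["tool_pos"][:2]
print(d@[np.cos(y),np.sin(y)],d@[np.sin(y),-np.cos(y)])
E
```

```text
5.75 [0.5636 0.1575 0.2821] [ 3.1402 -0.0019  0.751 ] [-0.5618  0.3225 -1.4814] 0.021407145044284957
-0.2810798736753902 0.1815760055729242
```

>>> {"fn": "carry_out", "kwargs": {
  "translation": [
    [-0.016,0.011,0],
    [-0.032,0.021,0],
    [-0.035,0.022,0],
    [-0.036,0.023,0],
    [-0.036,0.023,0],
    [-0.036,0.023,0],
    [-0.036,0.023,0],
    [-0.034,0.022,0],
    [-0.02,0.014,0],
    [0,0,0.01]
  ],
  "turn": [
    [0,0,0],
    [0,0,0],
    [0,0,0],
    [0,0,0],
    [0,0,0],
    [0,0,0],
    [0,0,0],
    [0,0,0],
    [0,0,0],
    [0,0,0]
  ],
  "gripper": [1,1,1,1,1,1,1,1,1,1]
}}

```text
time: 6.75
tool_pos: [0.4812, -0.1701, 0.2697]
tool_rot: [-3.141, 0.001, 0.747]
contact_force: [0.6, 0.5, -1.5]
opening: 0.0215
```

```bash
python3 - <<'E'
from h import *
np.set_printoptions(precision=4,suppress=True)
o=robot.observe();print(o["time"],o["tool_pos"],o["tool_rot"],o["contact_force"])
w=read_camera("wrist");s=read_camera("scene");t=read_camera("top")
for nm,p in zip("wst",(w,s,t)):
  for n in("coil_top","coil_bore","rod_tip"):
    for r in nets.tip_of(p,n)[:1]: print(nm,n,round(r["score"],2),np.round(r["pixel"],1),atz(p,r["pixel"],{"coil_top":.14,"coil_bore":.06,"rod_tip":.166}[n]))
save(w,"w2f.png")
a=lambda p,P,h,k:(lambda c:cv2.resize(p["img"][c[1]-h:c[1]+h,c[0]-h:c[0]+h],(k,k),interpolation=cv2.INTER_CUBIC))(proj(p,P).astype(int))
P=[.482,-.167,.15]
print([proj(p,P) for p in (w,s,t)])
cv2.imwrite("pics/m2.png",np.hstack([a(w,P,50,400),a(s,P,30,400)])[:,:,::-1])
E
```

```text
6.75 [ 0.4812 -0.1701  0.2697] [-3.1413  0.0011  0.7469] [ 0.6036  0.541  -1.5359]
w coil_top 0.8 [318.5 190.9] [ 0.4771 -0.1723  0.14  ]
w coil_bore 0.89 [323.5 176.6] [ 0.4812 -0.1688  0.06  ]
w rod_tip 0.82 [324.4 197.1] [ 0.4812 -0.1681  0.166 ]
s coil_top 0.9 [268.9 116.2] [ 0.4788 -0.1763  0.14  ]
s coil_bore 0.73 [277.9 147.9] [ 0.4808 -0.1617  0.06  ]
s rod_tip 0.97 [434.7 287.3] [0.6765 0.2438 0.166 ]
t coil_top 0.8 [411.5 275. ] [ 0.4857 -0.1627  0.14  ]
t coil_bore 0.91 [401.4 276.8] [ 0.4754 -0.1599  0.06  ]
t rod_tip 0.76 [236.6 277.9] [0.4796 0.1466 0.166 ]
[array([325.6284, 192.7346]), array([271.2574, 114.7369]), array([415.2021, 277.6271])]
```

View pics/m2.png

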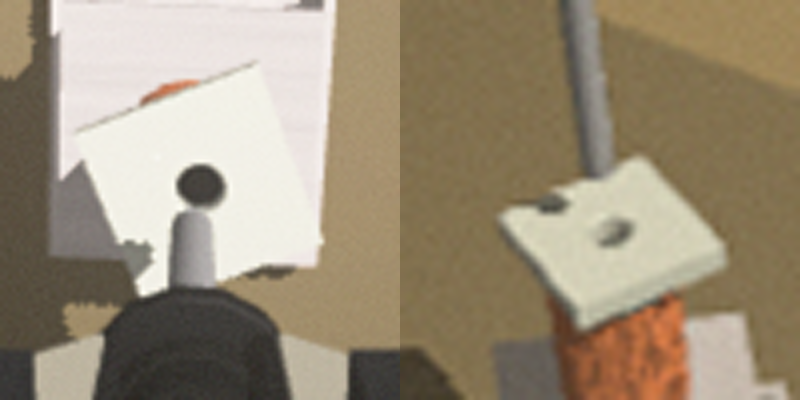

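The wrist crop (left) shows the hole at pixel (325.3,188.5) and the rod foot at about (322.8,198). In the scene crop (right) the hole is at (273.3,118.8), the foot at about (270.5,110), and the dark notch at the plate edge is the rod's shadow.

```bash
python3 - <<'E'
from h import *
np.set_printoptions(precision=4,suppress=True)
o=robot.observe();tp=o["tool_pos"]
w=read_camera("wrist");s=read_camera("scene");t=read_camera("top")
def blob(p,px,h=9):
    g=cv2.cvtColor(p["img"],cv2.COLOR_RGB2GRAY).astype(float); x,y=np.round(px).astype(int)
    hh=h; c=g[y-hh:y+hh+1,x-hh:x+hh+1]; yy,xx=np.mgrid[y-hh:y+hh+1,x-hh:x+hh+1]
    return g,c,xx,yy
g,c,xx,yy=blob(w,(325,188),8); m=(c<90); n,l,st,ce=cv2.connectedComponentsWithStats(m.astype(np.uint8)); k=l[8,8]
print("w hole",ce[k]+[325-8,188-8],st[k]); hw=ce[k]+[317,180]
g,c,xx,yy=blob(s,(273,119),5); print(c.astype(int))
hs=np.array([273.25,118.8])
print("hole w",atz(w,hw,.14),"hole s",atz(s,hs,.14))
tip=np.array([tp[0],tp[1],tp[2]-.1057]); print("tip by kin",tip)
print("proj w",proj(w,tip),"s",proj(s,tip),"seen w 322.8,198 s 270.5,109.8")
print("tip w",atz(w,(322.8,198),tip[2]),"s",atz(s,(270.5,109.8),tip[2]))
E
```

```text
w hole [321.5 189. ] [ 0  5 10  9 74]
[[206 206 205 208 205 207 205 210 209 207 208]
 [206 206 208 206 206 206 208 209 209 203 209]
 [206 204 212 214 193 185 193 208 206 205 204]
 [209 215 211 181 164 139 128 154 191 210 205]
 [204 193 191 176 157 132 100 124 192 208 208]
 [206 195 186 168 131 115  97 153 203 206 205]
 [206 201 173 123 109 122 163 202 210 209 205]
 [206 207 201 192 192 194 200 209 206 205 207]
 [207 208 205 206 209 207 210 208 207 206 208]
 [206 207 208 206 206 207 209 205 206 209 205]
 [205 204 206 208 205 207 203 206 206 207 207]]
hole w [ 0.4794 -0.1656  0.14  ] hole s [ 0.4809 -0.1642  0.14  ]
tip by kin [ 0.4823 -0.1669  0.1652]
proj w [322.7652 198.0024] s [270.4268 108.7402] seen w 322.8,198 s 270.5,109.8
tip w [ 0.4823 -0.1668  0.1652] s [ 0.4848 -0.1649  0.1652]
```

```bash
python3 - <<'E'
from h import *
np.set_printoptions(precision=4,suppress=True)
w=read_camera("wrist");o=robot.observe();tp=o["tool_pos"];print(tp,o["tool_rot"],o["contact_force"])
im=w["img"][160:220,285:355]; cv2.imwrite("pics/m3.png",cv2.resize(im,None,fx=10,fy=10,interpolation=cv2.INTER_CUBIC)[:,:,::-1])
g=cv2.cvtColor(w["img"],cv2.COLOR_RGB2GRAY)[178:212,305:340]
for i,r in enumerate(g): print(178+i,' '.join("%3d"%v for v in r))
E
```

```text
[ 0.4822 -0.1672  0.2707] [ 3.1415 -0.0001  0.7511] [ 1.2698  0.2927 -1.4991]
178 241 240 240 240 239 240 239 239 240 239 241 240 241 241 240 241 241 240 240 240 240 241 240 239 240 241 239 240 240 240 240 241 239 241 240
179 240 241 239 239 240 241 241 240 239 239 240 240 239 239 241 241 240 241 239 241 240 241 240 240 241 241 239 239 241 240 240 240 241 241 241
180 240 240 240 239 241 240 240 240 240 241 240 240 240 240 240 240 240 241 239 241 240 241 240 241 241 241 240 239 240 241 240 240 241 240 241
181 239 240 240 241 241 240 240 240 239 240 240 240 240 240 241 241 241 241 241 241 240 241 240 240 240 240 240 240 240 240 239 241 239 240 240
182 241 240 239 239 241 240 241 240 241 241 241 241 241 241 241 242 242 242 241 242 241 242 241 240 240 238 241 240 239 241 239 240 240 240 239
183 241 239 241 240 240 241 239 240 241 240 240 240 241 240 238 236 234 233 234 240 241 241 240 241 241 240 241 241 241 240 240 240 241 239 239
184 240 241 240 239 240 240 241 239 240 239 241 241 241 232 206 169 134 136 161 201 232 240 242 241 240 239 239 240 240 240 241 240 239 242 239
185 241 239 24
[... 3173 characters left out ...]
 127 139 192 238 242 239 241 234 136  96 107 125 137 144 157 167 171 175 179 201 239 241 240 239 240 239 238 240 240 241 242
208 129 125 130 125 127 160 227 234 240 239 242 234 137  99 110 125 139 147 155 164 172 174 176 197 239 240 239 239 240 240 241 240 236 234 230
209 125 125 124 126 124 125 148 197 237 239 240 233 134  98 112 126 138 148 156 163 171 175 176 193 241 240 240 240 240 241 234 226 192 152 117
210 125 127 126 126 127 139 192 237 241 240 241 234 115  97 113 129 138 150 156 165 172 175 175 198 239 242 240 234 231 222 155 106  93  84  82
211 113 129 123 124 138 192 237 239 240 240 241 232 115  98 115 125 138 151 156 166 170 176 180 193 233 233 224 169 136 115  94  93  83 100  98
```

View pics/m3.png

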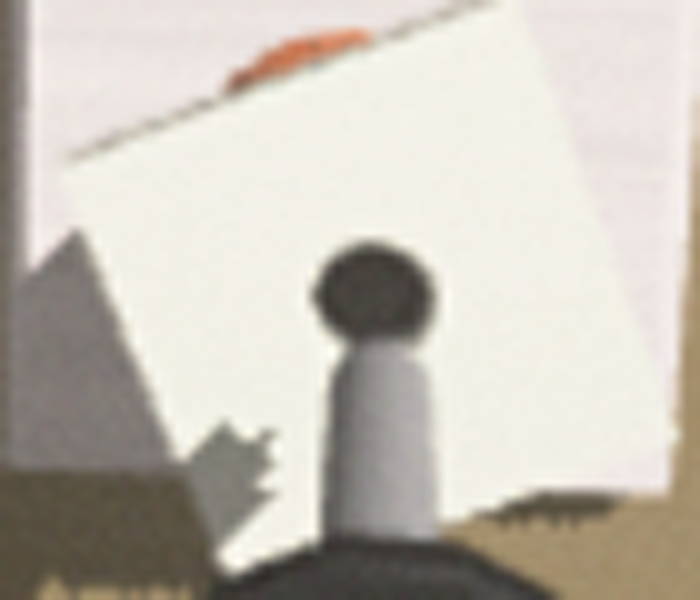

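The hole is at wrist (322.0,189.5) and the foot centre at (322.7,198), which matches the kinematic projection. The hole is therefore about 2.4 mm from the tip axis along -y of the tool. I'll correct that and go down close to the plate.

>>> {"fn": "carry_out", "kwargs": {
  "translation": [
    [-0.0005,-0.0024,0],
    [0,0,0.01],
    [0,0,0.008],
    [0,0,0.002],
    [0,0,0],
    [0,0,0]
  ],
  "turn": [
    [0,0,0],
    [0,0,0],
    [0,0,0],
    [0,0,0],
    [0,0,0],
    [0,0,0]
  ],
  "gripper": [1,1,1,1,1,1]
}}

```text
time: 8.15
tool_pos: [0.4802, -0.1659, 0.2507]
tool_rot: [-3.142, -0.0, 0.751]
contact_force: [-0.4, 0.2, -1.9]
opening: 0.0213
```

```bash
python3 - <<'E'
from h import *
np.set_printoptions(precision=4,suppress=True)
w=read_camera("wrist");o=robot.observe();tp=o["tool_pos"];print(tp,o["tool_rot"],o["contact_force"])
im=w["img"][170:215,295:350]; s=read_camera("scene"); i2=s["img"][90:135,245:300]
cv2.imwrite("pics/m4.png",np.hstack([cv2.resize(i,(396,324),interpolation=cv2.INTER_CUBIC) for i in(im,i2)])[:,:,::-1])
for z in(.1457,.14): print(proj(w,[*tp[:2],z]))
E
```

```text
[ 0.4803 -0.1659  0.2509] [ 3.1412 -0.0002  0.751 ] [ 0.2436  0.7147 -1.9062]
[322.8183 198.2976]
[322.8039 196.7617]
```

View pics/m4.png

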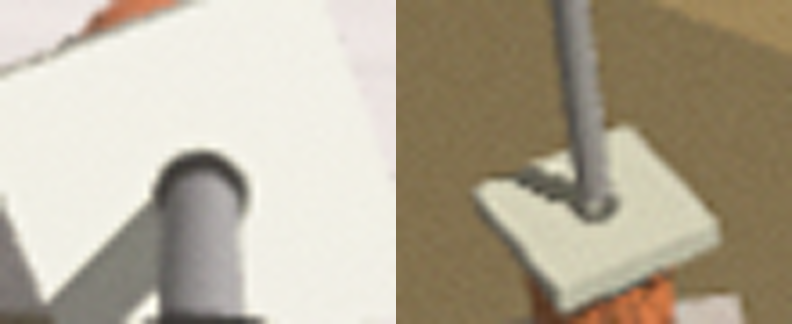

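The rod looks centred over the hole in both views. Now I'll feel downwards.

>>> {"fn": "carry_out", "kwargs": {
  "translation": [
    [0,0,0.002],
    [0,0,0.0015],
    [0,0,0.001],
    [0,0,0.001],
    [0,0,0.0005],
    [0,0,0]
  ],
  "turn": [
    [0,0,0],
    [0,0,0],
    [0,0,0],
    [0,0,0],
    [0,0,0],
    [0,0,0]
  ],
  "gripper": [1,1,1,1,1,1]
}}

```text
time: 8.85
tool_pos: [0.4801, -0.1658, 0.2446]
tool_rot: [-3.141, -0.0, 0.751]
contact_force: [0.2, -0.9, -1.3]
opening: 0.0211
```

>>> {"fn": "carry_out", "kwargs": {
  "translation": [
    [0,0,0.0005],
    [0,0,0.0005],
    [0,0,0.0005],
    [0,0,0]
  ],
  "turn": [
    [0,0,0],
    [0,0,0],
    [0,0,0],
    [0,0,0]
  ],
  "gripper": [1,1,1,1]
}}

```text
time: 9.25
tool_pos: [0.4801, -0.1658, 0.2431]
tool_rot: [-3.141, -0.0, 0.751]
contact_force: [0.0, -0.5, -1.7]
opening: 0.0213
```

The tip is about 2.6 mm below the plate top with no contact, so it is in the hole. Continuing down.

>>> {"fn": "carry_out", "kwargs": {
  "translation": [
    [0,0,0.001],
    [0,0,0.001],
    [0,0,0.001],
    [0,0,0.001],
    [0,0,0.001],
    [0,0,0.001],
    [0,0,0]
  ],
  "turn": [
    [0,0,0],
    [0,0,0],
    [0,0,0],
    [0,0,0],
    [0,0,0],
    [0,0,0],
    [0,0,0]
  ],
  "gripper": [1,1,1,1,1,1,1]
}}

```text
time: 9.95
tool_pos: [0.4801, -0.1657, 0.237]
tool_rot: [-3.141, 0.0, 0.751]
contact_force: [-0.2, 0.9, -1.3]
opening: 0.0212
```

>>> {"fn": "carry_out", "kwargs": {
  "translation": [
    [0,0,0.001],
    [0,0,0.001],
    [0,0,0.001],
    [0,0,0.001],
    [0,0,0.001],
    [0,0,0]
  ],
  "turn": [
    [0,0,0],
    [0,0,0],
    [0,0,0],
    [0,0,0],
    [0,0,0],
    [0,0,0]
  ],
  "gripper": [1,1,1,1,1,1]
}}

```text
time: 10.55
tool_pos: [0.4801, -0.1658, 0.232]
tool_rot: [-3.141, 0.0, 0.751]
contact_force: [0.1, -0.1, -0.8]
opening: 0.0208
```

>>> {"fn": "carry_out", "kwargs": {
  "translation": [
    [0,0,0.0006],
    [0,0,0.0006],
    [0,0,0.0006],
    [0,0,0.0006],
    [0,0,0.0006],
    [0,0,0.0006],
    [0,0,0.0006],
    [0,0,0.0006],
    [0,0,0.0006],
    [0,0,0.0006]
  ],
  "turn": [
    [0,0,0],
    [0,0,0],
    [0,0,0],
    [0,0,0],
    [0,0,0],
    [0,0,0],
    [0,0,0],
    [0,0,0],
    [0,0,0],
    [0,0,0]
  ],
  "gripper": [1,1,1,1,1,1,1,1,1,1]
}}

```text
time: 11.55
tool_pos: [0.4801, -0.1658, 0.2262]
tool_rot: [3.142, -0.0, 0.751]
contact_force: [0.7, 0.4, -0.5]
opening: 0.0214
```

>>> {"fn": "carry_out", "kwargs": {
  "translation": [
    [0,0,0.0006],
    [0,0,0.0006],
    [0,0,0.0006],
    [0,0,0.0006],
    [0,0,0.0006],
    [0,0,0.0006],
    [0,0,0.0006]
  ],
  "turn": [
    [0,0,0],
    [0,0,0],
    [0,0,0],
    [0,0,0],
    [0,0,0],
    [0,0,0],
    [0,0,0]
  ],
  "gripper": [1,1,1,1,1,1,1]
}}

```text
time: 12.25
tool_pos: [0.4802, -0.1658, 0.2219]
tool_rot: [3.142, -0.0, 0.751]
contact_force: [0.3, -0.4, -2.2]
opening: 0.0214
```

>>> {"fn": "carry_out", "kwargs": {
  "translation": [
    [0,0,0.0006],
    [0,0,0.0006],
    [0,0,0.0006],
    [0,0,0.0006],
    [0,0,0.0006],
    [0,0,0.0006],
    [0,0,0.0006]
  ],
  "turn": [
    [0,0,0],
    [0,0,0],
    [0,0,0],
    [0,0,0],
    [0,0,0],
    [0,0,0],
    [0,0,0]
  ],
  "gripper": [1,1,1,1,1,1,1]
}}

```text
time: 12.95
tool_pos: [0.4808, -0.166, 0.2194]
tool_rot: [3.139, -0.001, 0.751]
contact_force: [-1.8, 0.3, 10.4]
opening: 0.0213
```

>>> {"fn": "carry_out", "kwargs": {
  "translation": [
    [0,0,0.0006],
    [0,0,0.0006],
    [0,0,0.0006],
    [0,0,0.0006],
    [0,0,0.0006],
    [0,0,0.0006],
    [0,0,0.0006]
  ],
  "turn": [
    [0,0,0],
    [0,0,0],
    [0,0,0],
    [0,0,0],
    [0,0,0],
    [0,0,0],
    [0,0,0]
  ],
  "gripper": [1,1,1,1,1,1,1]
}}

```text
time: 13.65
tool_pos: [0.481, -0.1659, 0.2155]
tool_rot: [3.139, -0.002, 0.751]
contact_force: [-1.0, 1.6, 12.2]
opening: 0.0214
```

The rod meets the core at a tip height of about 0.114 m, and the core slides at roughly 13.5 N. Continuing at this gentle pace.

>>> {"fn": "carry_out", "kwargs": {
  "translation": [
    [0,0,0.0007],
    [0,0,0.0007],
    [0,0,0.0007],
    [0,0,0.0007],
    [0,0,0.0007],
    [0,0,0.0007],
    [0,0,0.0007],
    [0,0,0.0007],
    [0,0,0.0007],
    [0,0,0.0007]
  ],
  "turn": [
    [0,0,0],
    [0,0,0],
    [0,0,0],
    [0,0,0],
    [0,0,0],
    [0,0,0],
    [0,0,0],
    [0,0,0],
    [0,0,0],
    [0,0,0]
  ],
  "gripper": [1,1,1,1,1,1,1,1,1,1]
}}

```text
time: 14.65
tool_pos: [0.4812, -0.1658, 0.2086]
tool_rot: [3.138, -0.002, 0.751]
contact_force: [-1.5, 2.1, 11.3]
opening: 0.0217
```

>>> {"fn": "carry_out", "kwargs": {
  "translation": [
    [0,0,0.0007],
    [0,0,0.0007],
    [0,0,0.0007],
    [0,0,0.0007],
    [0,0,0.0007],
    [0,0,0.0007],
    [0,0,0.0007],
    [0,0,0.0007],
    [0,0,0.0007],
    [0,0,0.0007]
  ],
  "turn": [
    [0,0,0],
    [0,0,0],
    [0,0,0],
    [0,0,0],
    [0,0,0],
    [0,0,0],
    [0,0,0],
    [0,0,0],
    [0,0,0],
    [0,0,0]
  ],
  "gripper": [1,1,1,1,1,1,1,1,1,1]
}}

```text
time: 15.65
tool_pos: [0.4813, -0.1658, 0.2018]
tool_rot: [3.138, -0.002, 0.751]
contact_force: [-0.6, 1.6, 12.7]
opening: 0.0216
```

>>> {"fn": "carry_out", "kwargs": {
  "translation": [
    [0,0,0.0007],
    [0,0,0.0007],
    [0,0,0.0007],
    [0,0,0.0007],
    [0,0,0.0007],
    [0,0,0.0007],
    [0,0,0.0007],
    [0,0,0.0007],
    [0,0,0.0007],
    [0,0,0.0007]
  ],
  "turn": [
    [0,0,0],
    [0,0,0],
    [0,0,0],
    [0,0,0],
    [0,0,0],
    [0,0,0],
    [0,0,0],
    [0,0,0],
    [0,0,0],
    [0,0,0]
  ],
  "gripper": [1,1,1,1,1,1,1,1,1,1]
}}

```text
time: 16.65
tool_pos: [0.4813, -0.1658, 0.1947]
tool_rot: [3.138, -0.002, 0.751]
contact_force: [-0.3, 1.8, 12.1]
opening: 0.0216
```

>>> {"fn": "carry_out", "kwargs": {
  "translation": [
    [0,0,0.0007],
    [0,0,0.0007],
    [0,0,0.0007],
    [0,0,0.0007],
    [0,0,0.0007],
    [0,0,0.0007],
    [0,0,0.0007],
    [0,0,0.0007],
    [0,0,0.0007],
    [0,0,0.0007]
  ],
  "turn": [
    [0,0,0],
    [0,0,0],
    [0,0,0],
    [0,0,0],
    [0,0,0],
    [0,0,0],
    [0,0,0],
    [0,0,0],
    [0,0,0],
    [0,0,0]
  ],
  "gripper": [1,1,1,1,1,1,1,1,1,1]
}}

```text
time: 17.65
tool_pos: [0.4813, -0.1658, 0.1876]
tool_rot: [3.138, -0.002, 0.751]
contact_force: [-0.9, 2.7, 12.5]
opening: 0.0216
```

>>> {"fn": "carry_out", "kwargs": {
  "translation": [
    [0,0,0.0007],
    [0,0,0.0007],
    [0,0,0.0007],
    [0,0,0.0007],
    [0,0,0.0007],
    [0,0,0.0007],
    [0,0,0.0007],
    [0,0,0.0007],
    [0,0,0.0007],
    [0,0,0.0007]
  ],
  "turn": [
    [0,0,0],
    [0,0,0],
    [0,0,0],
    [0,0,0],
    [0,0,0],
    [0,0,0],
    [0,0,0],
    [0,0,0],
    [0,0,0],
    [0,0,0]
  ],
  "gripper": [1,1,1,1,1,1,1,1,1,1]
}}

```text
time: 18.65
tool_pos: [0.4811, -0.1657, 0.1804]
tool_rot: [3.139, -0.002, 0.751]
contact_force: [-0.4, 2.8, 11.9]
opening: 0.0212
```

>>> {"fn": "carry_out", "kwargs": {
  "translation": [
    [0,0,0.0007],
    [0,0,0.0007],
    [0,0,0.0007],
    [0,0,0.0007],
    [0,0,0.0007],
    [0,0,0.0007],
    [0,0,0.0007],
    [0,0,0]
  ],
  "turn": [
    [0,0,0],
    [0,0,0],
    [0,0,0],
    [0,0,0],
    [0,0,0],
    [0,0,0],
    [0,0,0],
    [0,0,0]
  ],
  "gripper": [1,1,1,1,1,1,1,1]
}}

```text
time: 19.45
tool_pos: [0.48, -0.1658, 0.1734]
tool_rot: [-3.141, 0.0, 0.751]
contact_force: [-0.2, 0.3, -1.6]
opening: 0.0213
```

```bash
python3 - <<'E'
from h import *
np.set_printoptions(precision=4,suppress=True)
w=read_camera("wrist");s=read_camera("scene");o=robot.observe();print(o["time"],o["tool_pos"],o["contact_force"])
for nm,p in (("w",w),("s",s)):
    for r in nets.regions_of(p,"core")[:2]: print(nm,round(r["score"],2),r["pixel"],r["region"].sum(),atz(p,r["pixel"],.016))
i=s["img"][90:200,225:325]; j=w["img"][100:300,220:420]
cv2.imwrite("pics/m5.png",np.hstack([cv2.resize(i,(400,440),interpolation=cv2.INTER_CUBIC),cv2.resize(j,(400,440))])[:,:,::-1])
E
```

```text
19.55 [ 0.4801 -0.1658  0.1736] [ 0.7401 -0.074  -2.0615]
w 0.44 [322.7, 244.9] 1993 [ 0.5288 -0.2181  0.016 ]
```

View pics/m5.png

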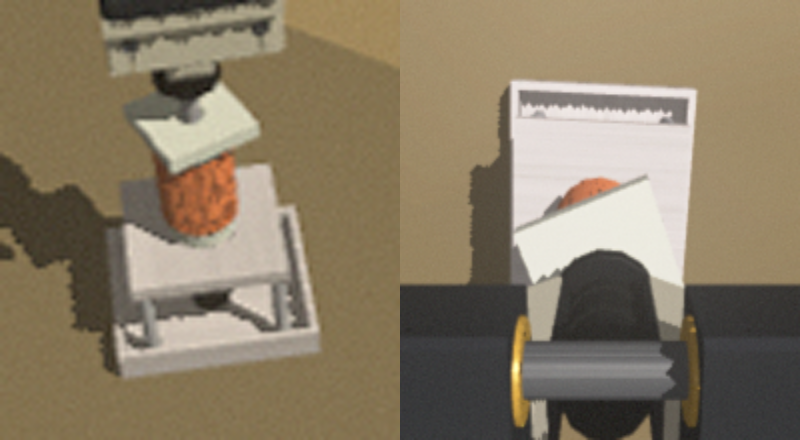

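The force is back to rod weight only, and the scene crop shows the dark core under the deck in the tray, at scene pixel about (278,164). I'll withdraw the rod upward and carry it back.

>>> {"fn": "carry_out", "kwargs": {
  "translation": [
    [0,0,-0.003],
    [0,0,-0.007],
    [0,0,-0.01],
    [0,0,-0.012],
    [0,0,-0.013],
    [0,0,-0.014],
    [0,0,-0.014],
    [0,0,-0.014],
    [0,0,-0.014],
    [0,0,-0.006]
  ],
  "turn": [
    [0,0,0],
    [0,0,0],
    [0,0,0],
    [0,0,0],
    [0,0,0],
    [0,0,0],
    [0,0,0],
    [0,0,0],
    [0,0,0],
    [0,0,0]
  ],
  "gripper": [1,1,1,1,1,1,1,1,1,1]
}}

```text
time: 20.65
tool_pos: [0.4807, -0.166, 0.2829]
tool_rot: [3.138, -0.001, 0.751]
contact_force: [0.1, 0.3, -1.4]
opening: 0.021
```

>>> {"fn": "carry_out", "kwargs": {
  "translation": [
    [0.0167,-0.0105,0],
    [0.031,-0.02,0],
    [0.036,-0.023,0],
    [0.036,-0.023,0],
    [0.036,-0.023,0],
    [0.036,-0.023,0],
    [0.036,-0.023,0],
    [0.034,-0.021,0],
    [0.02,-0.013,0],
    [0,0,0]
  ],
  "turn": [
    [0,0,0],
    [0,0,0],
    [0,0,0],
    [0,0,0],
    [0,0,0],
    [0,0,0],
    [0,0,0],
    [0,0,0],
    [0,0,0],
    [0,0,0]
  ],
  "gripper": [1,1,1,1,1,1,1,1,1,1]
}}

```text
time: 21.65
tool_pos: [0.5636, 0.1607, 0.2803]
tool_rot: [-3.141, -0.0, 0.755]
contact_force: [-0.2, -0.8, -1.2]
opening: 0.0212
```

```bash
python3 - <<'E'
from h import *
np.set_printoptions(precision=4,suppress=True)
for k in range(3): s=read_camera("scene")
o=robot.observe();print(o["time"],o["tool_pos"],o["tool_rot"],o["contact_force"])
y=o["tool_rot"][2]; d=np.array([.5636,.1577])-o["tool_pos"][:2]
print(d@[np.cos(y),np.sin(y)],d@[np.sin(y),-np.cos(y)])
w=read_camera("wrist")
c=proj(w,[.5636,.1577,.12]).astype(int); print(c)
i=w["img"][c[1]-40:c[1]+40,c[0]-40:c[0]+40];c=proj(s,[.5636,.1577,.12]).astype(int); j=s["img"][c[1]-40:c[1]+40,c[0]-40:c[0]+40]
cv2.imwrite("pics/m6.png",np.hstack([cv2.resize(k,(400,400),interpolation=cv2.INTER_CUBIC) for k in (i,j)])[:,:,::-1])
for r in nets.tip_of(w,"rod_tip")[:2]: print(r["pixel"],r["score"])
print(proj(w,[*o["tool_pos"][:2],o["tool_pos"][2]-.1057]))
for r in nets.regions_of(s,"core")[:2]: print("core",r["score"],r["pixel"],atz(s,r["pixel"],.016))
E
```

```text
21.8 [0.5634 0.157  0.2806] [3.1416 0.0007 0.751 ] [ 0.2359  0.6115 -1.6229]
0.0006388579096735915 -0.0003246921270083985
[323 185]
[257.9, 143.8] 0.95
[321.4, 197.3] 0.94
[322.8689 198.0209]
```

View pics/m6.png

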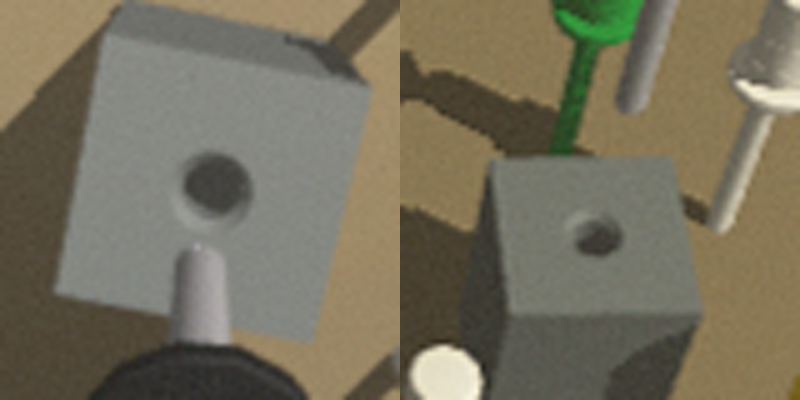

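```bash
python3 - <<'E'
from h import *
np.set_printoptions(precision=4,suppress=True)
w=read_camera("wrist");o=robot.observe();tp=o["tool_pos"];y=o["tool_rot"][2];print(tp)
c=proj(w,[*tp[:2],.105]);print("axis at .105",c)
g=cv2.cvtColor(w["img"],cv2.COLOR_RGB2GRAY)[170:196,312:340]
for i,r in enumerate(g): print(170+i,' '.join("%3d"%v for v in r))
h=atz(w,(325.5,183.4),.105);d=h[:2]-tp[:2]
print(h,d@[np.cos(y),np.sin(y)],d@[np.sin(y),-np.cos(y)])
# block corners from crop (top face)
C=np.array([[104,36],[370,90],[312,342],[55,294]])/5+[283,145]
P=np.array([atz(w,q,.105) for q in C]);print(P,P.mean(0),np.linalg.norm(np.diff(P,axis=0),axis=1))
E
```

```text
[0.5636 0.1565 0.281 ]
axis at .105 [322.7225 182.6017]
170 135 135 141 137 137 135 133 138 138 138 135 136 135 136 137 137 136 136 136 137 137 136 135 136 135 136 137 136
171 136 137 136 137 137 138 135 137 132 136 138 136 137 136 135 136 135 138 139 135 137 138 138 135 136 138 138 135
172 135 138 136 134 138 138 132 137 135 134 138 135 136 137 137 136 134 135 137 133 140 134 135 135 135 135 136 136
173 136 136 136 138 136 136 137 137 136 135 137 135 137 138 136 139 136 137 134 136 135 136 136 138 136 137 136 137
174 137 135 136 134 134 137 137 136 136 134 131 129 128 130 129 128 133 135 138 135 136 136 136 134 135 133 137 135
175 134 136 136 133 135 136 137 133 130 130 114 102  92  86  87  98 114 131 133 133 136 134 135 136 136 137 137 139
176 138 139 135 138 135 137 132 129 117 104  97  89  81  79  73  72  75  87 119 130 136 139 133 134 139 137 137 136
177 135 135 137 135 136 137 131 122 108 101  93  79  68  66  72  69  66  75  81 108 131 135 137 135 137 135 136 138
178 134 135 132 135 135 131 127 115 105  82  71  67  66  69  67  67  69  69  72  85 111 137 137 135 135 135 134 134

[... 1480 characters left out ...]
135 133 137 134 133 134 134
192 133 132 134 133 133 134 134 134 136 131 133 134 132 133 133 135 133 130 133 134 131 134 134 132 133 138 132 138
193 132 136 135 130 133 134 136 134 134 133 134 135 136 134 132 134 135 133 135 134 133 136 133 134 135 136 136 132
194 132 134 133 136 132 134 134 129 127 123 131 143 147 143 134 133 135 132 135 134 135 133 135 136 134 135 133 134
195 133 134 131 133 132 135 126 105 102 117 133 146 154 159 150 138 133 136 135 135 134 131 131 135 132 132 136 132
[0.5666 0.1581 0.105 ] 0.0032974060492319563 0.000969178417747579
[[0.5232 0.1679 0.105 ]
 [0.5769 0.2008 0.105 ]
 [0.61   0.1473 0.105 ]
 [0.5559 0.1137 0.105 ]] [0.5665 0.1574 0.105 ] [0.063  0.0629 0.0636]
```

The block's hole centre at wrist (325.0,182.5) lies about 2.5 mm along tool +x from the rod axis at (322.7,182.6), and the block's top face gives the same. I'll correct and go down.

>>> {"fn": "carry_out", "kwargs": {
  "translation": [
    [0.0025,0.0004,0],
    [0,0,0.015],
    [0,0,0.02],
    [0,0,0.02],
    [0,0,0.008],
    [0,0,0.003],
    [0,0,0.003],
    [0,0,0.003],
    [0,0,0.003],
    [0,0,0]
  ],
  "turn": [
    [0,0,0],
    [0,0,0],
    [0,0,0],
    [0,0,0],
    [0,0,0],
    [0,0,0],
    [0,0,0],
    [0,0,0],
    [0,0,0],
    [0,0,0]
  ],
  "gripper": [1,1,1,1,1,1,1,1,1,1]
}}

```text
time: 23.0
tool_pos: [0.5656, 0.1591, 0.2057]
tool_rot: [-3.142, -0.0, 0.751]
contact_force: [0.0, -0.1, -1.5]
opening: 0.0215
```

>>> {"fn": "carry_out", "kwargs": {
  "translation": [
    [0,0,0.003],
    [0,0,0.005],
    [0,0,0.008],
    [0,0,0.008],
    [0,0,0]
  ],
  "turn": [
    [0,0,0],
    [0,0,0],
    [0,0,0],
    [0,0,0],
    [0,0,0]
  ],
  "gripper": [1,1,1,1,1]
}}

```text
time: 23.5
tool_pos: [0.5648, 0.1589, 0.18]
tool_rot: [-3.14, 0.002, 0.751]
contact_force: [0.4, 0.4, -0.7]
opening: 0.0214
```

>>> {"fn": "carry_out", "kwargs": {
  "translation": [
    [0,0,0.01],
    [0,0,0.012],
    [0,0,0.012],
    [0,0,0.01],
    [0,0,0.008],
    [0,0,0.004],
    [0,0,0.002],
    [0,0,0.002],
    [0,0,0.001],
    [0,0,0]
  ],
  "turn": [
    [0,0,0],
    [0,0,0],
    [0,0,0],
    [0,0,0],
    [0,0,0],
    [0,0,0],
    [0,0,0],
    [0,0,0],
    [0,0,0],
    [0,0,0]
  ],
  "gripper": [1,1,1,1,1,1,1,1,1,1]
}}

```text
time: 24.5
tool_pos: [0.5658, 0.1591, 0.1209]
tool_rot: [3.141, -0.0, 0.751]
contact_force: [-0.4, 0.4, -1.5]
opening: 0.021
```

>>> {"fn": "carry_out", "kwargs": {
  "translation": [
    [0,0,0.001],
    [0,0,0.0005],
    [0,0,0.0005],
    [0,0,0],
    [0,0,0]
  ],
  "turn": [
    [0,0,0],
    [0,0,0],
    [0,0,0],
    [0,0,0],
    [0,0,0]
  ],
  "gripper": [1,1,1,1,1]
}}

```text
time: 25.0
tool_pos: [0.5657, 0.1591, 0.1188]
tool_rot: [3.142, -0.0, 0.751]
contact_force: [0.1, 0.6, -2.5]
opening: 0.0218
```

>>> {"fn": "carry_out", "kwargs": {
  "translation": [
    [0,0,0.001],
    [0,0,0.001],
    [0,0,0.0005],
    [0,0,0.0005],
    [0,0,0],
    [0,0,0]
  ],
  "turn": [
    [0,0,0],
    [0,0,0],
    [0,0,0],
    [0,0,0],
    [0,0,0],
    [0,0,0]
  ],
  "gripper": [1,1,1,1,1,1]
}}

```text
time: 25.6
tool_pos: [0.5657, 0.1591, 0.1158]
tool_rot: [-3.142, -0.0, 0.751]
contact_force: [-0.2, -0.1, -0.5]
opening: 0.021
```

The guard is at block height, with the TCP at 0.1158 m against 0.1157 m at the grasp. Releasing and rising.

>>> {"fn": "carry_out", "kwargs": {
  "translation": [
    [0,0,0],
    [0,0,0],
    [0,0,0],
    [0,0,0],
    [0,0,0],
    [0,0,0],
    [0,0,0],
    [0,0,0],
    [0,0,0],
    [0,0,0]
  ],
  "turn": [
    [0,0,0],
    [0,0,0],
    [0,0,0],
    [0,0,0],
    [0,0,0],
    [0,0,0],
    [0,0,0],
    [0,0,0],
    [0,0,0],
    [0,0,0]
  ],
  "gripper": [-1,-1,-1,-1,-1,-1,-1,-1,-1,-1]
}}

```text
time: 26.6
tool_pos: [0.5657, 0.1591, 0.1157]
tool_rot: [-3.142, -0.0, 0.751]
contact_force: [-0.4, -0.0, -0.3]
opening: 0.0914
```

>>> {"fn": "carry_out", "kwargs": {
  "translation": [
    [0,0,-0.01],
    [0,0,-0.02],
    [0,0,-0.03],
    [0,0,-0.03],
    [0,0,-0.03],
    [0,0,-0.03],
    [0,0,-0.02],
    [0,0,0],
    [0,0,0]
  ],
  "turn": [
    [0,0,0],
    [0,0,0],
    [0,0,0],
    [0,0,0],
    [0,0,0],
    [0,0,0],
    [0,0,0],
    [0,0,0],
    [0,0,0]
  ],
  "gripper": [-1,-1,-1,-1,-1,-1,-1,-1,-1]
}}

```text
time: 27.5
tool_pos: [0.5655, 0.159, 0.2858]
tool_rot: [3.141, -0.0, 0.751]
contact_force: [-0.2, -0.2, -1.4]
opening: 0.0916
```

```bash
python3 - <<'E'
from h import *
np.set_printoptions(precision=4,suppress=True)
s=read_camera("scene");w=read_camera("wrist");o=robot.observe();print(o["time"],o["tool_pos"],o["contact_force"],o["opening"])
for r in nets.tip_of(w,"rod_handle")[:1]: print(r["score"],atz(w,r["pixel"],.132))
i=s["img"][100:300,225:475]
cv2.imwrite("pics/m7.png",cv2.resize(i,(750,600),interpolation=cv2.INTER_CUBIC)[:,:,::-1])
E
```

```text
27.6 [0.5651 0.159  0.2844] [ 0.8115 -0.6243 -0.4349] 0.09197910397412852
0.92 [0.6555 0.1479 0.132 ]
```

View pics/m7.png

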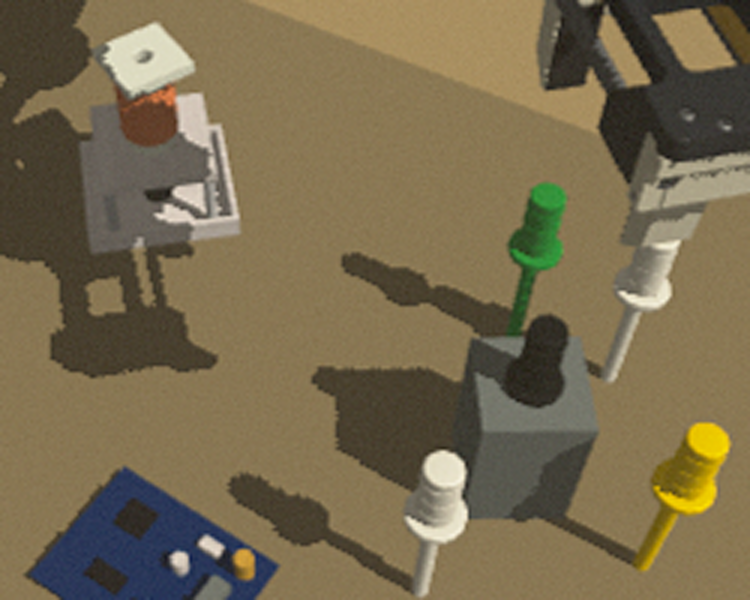

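The picture shows the rod upright in its block with the guard down (crop 540,365), the core dark under the deck in the tray (crop 158,193), the gripper clear and the look-alikes still standing. Handing in.

```bash
python3 -c "
from cell import robot
print(robot.hand_in(), robot.observe()['time'])"
```

```text
the job is handed in; nothing more can be done
the job is handed in; nothing more can be done
```

The core is out of the coil and in the tray, and the rod is back in its block and released. I handed the job in at about 27.6 s.

- **Push:** I took the black rod and lined its tip up with the plate hole from the wrist camera. It went in with no measurable contact. The core slid at a steady 13–14 N, and the force fell to rod weight alone once the tip had passed about 72 mm.
- **Return:** Before lowering, I corrected 2.5 mm sideways onto the block's hole. The rod went down with no noticeable force, and I let go at TCP height 0.1158 m, against 0.1157 m when I gripped it.
- **Last checks:** The final scene picture shows the rod upright with its guard on the block and the fingers clear. A dark object lies in the tray under the deck, which I take to be the core.
- **What disagreed or was not checked:** The networks did not confirm the core: nothing found in the scene picture, and one weak, misplaced hit in the wrist picture. In the last wrist picture, the only handle result I printed was a white look-alike. The core and rod checks therefore rest on the picture and the force readings. I did not re-measure the heat sink, board or screwdriver, but the arm never went near them.

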